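Cover and bolt the tile case

TASK

Shut the cover of the tile case and bolt it: pull the sprung red T-handle straight out along its slanting axis to its stop, turn it and let it rest on its guide so that it stays out by itself, slide the white cover fully home over the dish of tiles, then turn the handle back so that the bolt springs all the way in and locks the cover. Leave the jars, the glue pot and the mug standing where they are.

Things in the scene. Friction and masses are not known exactly. Their poses are not given: they have to be found in the camera images.
- tile_case: Plywood case 120 x 264 x 51 mm (x, y, z), fixed, rails up to z = 62 mm; two compartments along y, the left one (+y) with a dish of tiles. Origin: centre of its underside; x away from the robot at yaw 0, y to its left. At its left end a steel bolt guide leans 35 deg from vertical, upper end towards -x; the bolt axis meets the cover's top at (-48, 108, 58) mm.
- cover (a joint): Position of the white flat cover (112 x 126 mm, 6 mm thick, top at z = 58 mm) along the case, m: 0 = fully home over the left compartment, 0.115 = fully open to the right (case's -y). Friction about 2 N. It starts open. Its front edge has a 13 mm notch for the bolt; with the bolt in, the cover cannot shut.
- cover_grip (a point): Grip point of the upright blue rib on the cover: 14 mm thick (along the case's y), 60 mm long (along x), its top 12 mm above this point, the cover's top 18 mm below it. Axes as the case's.
- bolt (a joint): How far the spring bolt is pulled out along its axis, m: 0 = fully in (start), 0.040 = at its stop. The spring draws it in with about 5 N at 0 and 13 N at the stop. When the handle is turned its brass cross pin rests on top of the guide at about 0.030 and holds the bolt out.
- tee (a joint): Turn of the T-handle about the bolt axis, rad: 0 = bar along the case's y, cross pin in line with the 13 mm slot of the guide (start); range -1.35 to 1.35, either way serves; anticlockwise from above is positive. It turns only while the bolt is over 0.031 m out, and the pin falls back into the slot only within about 0.08 rad of 0.
- tee_grip (a point): Grip point in the red T-handle bar (60 mm long, 16 mm thick, 26 mm high along the axis). Bar's top 9 mm above this point, its underside 17 mm below; the steel guide (44 x 44 mm) begins 27 mm below with the bolt in. z: along the bolt axis, the way to pull; y: along the bar; x: across it, the way to pinch. Turns with the handle.
- jar_red: Small glass jar with black lid, 49 mm wide, 59 mm high, standing behind the case. Origin: centre of its underside. Bystander.
- jar_gold: Small glass jar with pale pieces, 49 mm wide, 66 mm high, standing behind the case. Origin: centre of its underside. Bystander.
- glue_pot: White glue pot with blue cap, 66 mm wide, 111 mm high. Origin: centre of its underside. Bystander.
- mug: Dotted mug, 78 x 114 x 93 mm. Origin: its underside. Bystander.

How it is judged:
By the outcome, as a careful person would: the job done as asked, in the order asked, and still so for the second after the job is handed in, with the robot touching nothing.
It also fails if it takes over 61 s, if anything falls off the work surface, if the arm or the gripper's body presses on something with over 40 N, if the wrist force passes 120 N, or if a joint passes its speed limit or range.

ROBOT

A 7-joint arm with a two-finger parallel gripper is mounted at the origin on a cart in front of the work surface, level with it; the furniture and walls round the work are solid. World frame = base frame: x ahead of the robot, y to its left, z up, the work surface at z = 0. Lengths are in mm, angles in rad, forces in N, time in s.
With the tool pointing down it reaches from about 400 to 875 mm from the base axis. Payload 4.4 kg.
Tool frame: the origin (TCP) lies at the very end of the fingers, on their centre line; the grasp point (between the pads) lies 19 mm behind it; z points along the fingers, y is the line along which they close (so a half turn about z gives the same grasp; the last joint's range is limited). The gripper opens to 85 mm and grips with 20 to 120 N. Pads are 22 mm wide; open, the fingers measure 114 mm over their backs; the gripper's body (76 mm by 85 mm) begins 54 mm behind the grasp point. The pads swing forward as they close: fully open they stand 13 mm farther back than shut.
Start: joints at [1.17, 0.628, 0.038, 1.517, -0.027, 0.996, -0.02], TCP at [213.605, -613.914, 231.313] pointing down, gripper open.
Joint ranges: [-3.06, 3.06], [-0.37, 2.12], [-1.25, 1.32], [0.18, 2.47], [-1.1, 4.24], [0.23, 1.98], [-2.94, 2.94]. Speed limits (rad/s): [2.57, 2.57, 3.14, 3.14, 3.14, 3.14, 3.14].

INTERFACE

Orientations are given as [roll, pitch, yaw] about the fixed x, y, z axes, in that order (R = Rz(yaw) Ry(pitch) Rx(roll)).
In Python, from cell import status, get_image, ctrl, models gives the robot as it stands.
- The arm moves only by the shell command python3 -m handwheel 'ROWS' [OPENING]. ROWS is JSON, a list of rows, each an object with "delta_pos": the shift along the world's x, y, z in cm, a list of three; "yaw": the turn about the world's z in rad. A call has 1 to 10 rows; each row shifts and turns the commanded pose from where the row before left it; what a row does not reach is not made up. A row lasts 1/12 s, in which the tool goes at most 41.7 mm and 7.16 degrees, less where a joint would pass 70% of its speed; a pose out of reach is approached as far as the arm can. A call is refused whole if a number of a shift passes 4.17 or a number of a turn 0.125, either way. A call with a gripper value outside its range is refused whole. OPENING is the opening, from -1 (shut) to 1 (fully open), set as the call begins (- or left out, the last holds). The fingers move at their own pace and stop on an object; the grip force is fixed at half the most. Time passes only in rows, so rows that do not move let the fingers close. It gives the time, the measured TCP pose, the force, the opening and the grip force at its end, in the units of the state.
- status.read_state(): the state, without advancing time (a new reading comes with each control period).
- get_image(name): name is "side" or "top" or "wrist"; returns a dict with "color" (384x512x3 uint8, red, green, blue), "z_map" (384x512 float32, mm along the optical axis (not along the pixel's ray), 0 where there is no reading), "fx", "fy", "cx", "cy" (pixels), "position" and "rotation" of the camera in the world; the wrist camera has in their place "hand_eye" (4x4, takes a point from camera to tool coordinates, whose origin is the TCP and whose axes are the flange's). Camera axes: x right, y up, looking along -z (the intrinsics and any distortion apply to the point x, -y, -z); pixel columns grow to the right and rows downward; lengths in mm; the calibration is good to about 2 mm. A picture is of the moment at which its call begins: read the wrist's pose just before it.
- ctrl.finish_job(): hands the job in; it is judged then, once.
Trained networks look in a picture, given as the dict that the camera call returned (one of the last four; its "shot" number tells which), for a name from the list of things; names that differ only in an ending like _2 or _b are one class to them, and where a whole thing is asked for, a point or a joint stands for the part that bears it (a point fixed in the world has none). Each returns a list of dicts, best first, with "score" (0 to 1); they miss things now and then, are a little off and sometimes report something else, mostly with a low value. They report only what shows in the picture. A call takes as long as a camera call.
- models.boxes_of(picture, name): "rect" ([left, top, right, bottom] in pixels, round what is visible of it).
The state is a dict: "clock": time; "qpos": joint angles; "qd": joint speeds; "tau": joint torques, N m; "eef_pos": TCP position; "tool_rot": TCP orientation; "force": force on the tool from outside, world axes, zero at the start; "torque": the same for the moment, N m; "width": finger opening in mm; "gripper_force": force on a finger pad.
Only numpy, scipy, OpenCV 4.12 (cv2) and the standard library are available. Lean on these libraries where they do the work, as an engineer would, in place of code of your own. Each camera call takes 0.05 s, during which the arm holds its last target. There are 200 camera calls.

## Working session

There is one attempt and no reset: what is moved stays moved. The work goes in short steps, Python scripts to look and compute and a shell command to move; the robot and the scene stay as the last step left them, time stands still between calls to the robot, and variables do not carry over. Pictures are saved under pics/ and viewed, at most 13 in all, crops included, and the job is handed in when it is done.

```bash
mkdir -p pics; ls; cat > h.py <<'E'
import numpy as np, cv2
from cell import status, get_image, ctrl, models
from scipy.spatial.transform import Rotation as R
def save(p,f): cv2.imwrite(f,cv2.cvtColor(p["color"],cv2.COLOR_RGB2BGR))
def pts(p):
    z=p["z_map"]; v,u=np.mgrid[:z.shape[0],:z.shape[1]]
    c=np.stack([(u-p["cx"])/p["fx"]*z,-(v-p["cy"])/p["fy"]*z,-z],-1)
    Rm=np.array(p["rotation"])
    if Rm.shape!=(3,3): Rm=R.from_euler('xyz',Rm).as_matrix()
    return c@Rm.T+np.array(p["position"])
E
python3 - <<'E'
from h import *
s=status.read_state(); print(s)
P={}
for n in("side","top"):
    p=get_image(n); save(p,f"pics/{n}0.png"); P[n]=p
    print(n,{k:v for k,v in p.items() if k not in("color","z_map")})
    X=pts(p)
    for o in("tile_case","cover","cover_grip","tee_grip","bolt","jar_red","jar_gold","glue_pot","mug"):
        for b in models.boxes_of(p,o)[:1]:
            l,t,r,bb=[int(a) for a in b["rect"]]; c=X[(t+bb)//2,(l+r)//2]
            print(o,round(b["score"],2),[l,t,r,bb],c.round())
    np.save(f"{n}0.npy",X)
cv2.imwrite("pics/both.png",cv2.cvtColor(np.vstack([P["top"]["color"]]),cv2.COLOR_RGB2BGR))
E
```

```text
pics
{'clock': 0.0, 'qpos': array([ 1.17019129,  0.62937431,  0.03841384,  1.51837365, -0.02698508,
        0.99627656, -0.01998205]), 'qd': array([ 0.00026791, -0.00098079, -0.0004715 ,  0.00051573,  0.00024585,
       -0.0003931 ,  0.00068296]), 'tau': array([ 6.51555320e-05, -5.63395786e+01,  1.22629635e+00, -1.93446547e+01,
        1.10010174e-02,  1.04035327e-02,  3.70789053e-06]), 'eef_pos': array([ 213.41374205, -613.30542288,  230.36849644]), 'tool_rot': array([-3.13967818e+00,  2.27277585e-05,  3.34853745e-01]), 'force': array([ 0.36776976, -0.14483464, -0.16576907]), 'torque': array([ 0.01366551, -0.02359336, -0.05196056]), 'gripper_force': 0.0, 'width': 85.15712990180158}
side {'fx': 362.1004980541024, 'fy': 362.1004980541024, 'cx': 259.388131827082, 'cy': 192.97580615331916, 'position': array([ 428.75754069, 1012.21448137,  553.85693868]), 'rotation': array([ 1.15351264, -0.01572075, -2.90604318]), 'shot': 1}
tile_case 0.59 [239, 192, 301, 252] [614.  67.  32.]
cover 0.64 [247, 195, 287, 221] [632.  31.  60.]
cover_grip 0.55 [246, 194, 287, 221] [638.  18.  56.]
tee_grip 
[... 302 characters left out ...]
fx': 384.4337370598036, 'fy': 384.4337370598036, 'cx': 248.80344685663846, 'cy': 188.18920129457328, 'position': array([ 410.43512624,  -20.34584016, 1263.39693674]), 'rotation': array([ 0.21260646, -0.00410186, -1.54975415]), 'shot': 2}
tile_case 0.65 [179, 179, 272, 233] [612.  55.  56.]
cover 0.58 [198, 162, 212, 178] [728. 123.  59.]
cover_grip 0.6 [341, 219, 380, 248] [ 537. -378.   36.]
tee_grip 0.56 [185, 220, 198, 235] [535. 150. 121.]
bolt 0.49 [215, 185, 258, 218] [627.  20.  63.]
jar_red 0.68 [200, 159, 210, 180] [731. 123.  59.]
jar_gold 0.59 [183, 221, 202, 236] [532. 146. 125.]
glue_pot 0.91 [120, 209, 146, 225] [566. 335.  86.]
mug 0.79 [341, 220, 379, 245] [ 540. -377.   39.]
```

View pics/top0.png

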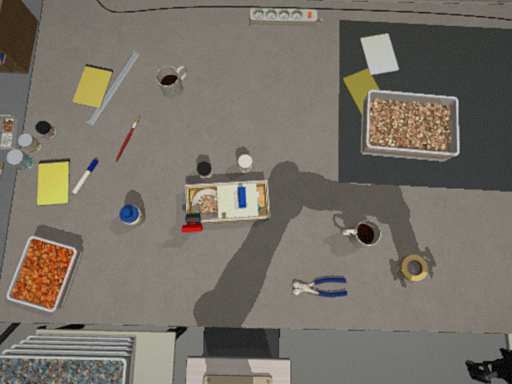

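View pics/side0.png

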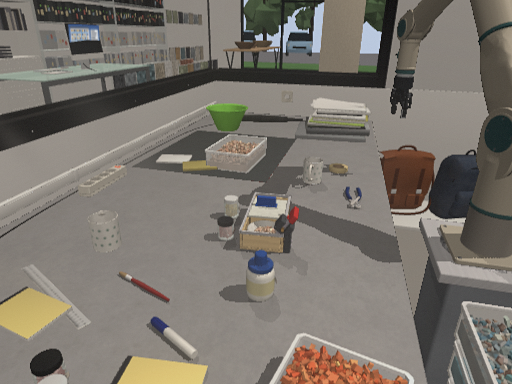

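```bash
python3 - <<'E'
from h import *
for n in("top","side"):
    X=np.load(n+"0.npy"); im=cv2.imread(f"pics/{n}0.png"); hsv=cv2.cvtColor(im,cv2.COLOR_BGR2HSV)
    roi=(abs(X[...,0]-615)<130)&(abs(X[...,1]-60)<180)&(X[...,2]>15)
    red=roi&((hsv[...,0]<6)|(hsv[...,0]>174))&(hsv[...,1]>160)&(hsv[...,2]>90)
    blu=roi&(abs(hsv[...,0]-112)<12)&(hsv[...,1]>130)
    case=roi&(X[...,2]>45)&(X[...,2]<75)&(X[...,0]<690)
    for k,m in(("red",red),("blu",blu),("case",case)):
        x=X[m]; print(n,k,len(x),x.mean(0).round(1),x.min(0).round(),x.max(0).round())
        r=cv2.minAreaRect(x[:,:2].astype(np.float32)); print("   ",r)
E
```

```text
top red 156 [534.9 148.1 117.2] [523. 119.  70.] [554. 177. 129.]
    ((538.5704956054688, 148.11172485351562), (30.407136917114258, 57.38222122192383), 1.4410631656646729)
top blu 4 [635.7   9.9  61.9] [611.  -3.  58.] [648.  14.  66.]
    ((628.830078125, 6.952583312988281), (40.2130126953125, 2.6489744186401367), 24.911556243896484)
top case 1835 [627.8  30.2  59.1] [549. -85.  46.] [690. 185.  75.]
    ((624.9705200195312, 49.04253387451172), (129.18515014648438, 264.2354431152344), 5.181665420532227)
side red 70 [531.2 161.7 116.7] [522. 128.  98.] [551. 180. 125.]
    ((536.9187622070312, 154.08583068847656), (27.887460708618164, 52.10890197753906), 3.462930917739868)
side blu 67 [640.4  10.7  72.3] [609.  -3.  58.] [672.  19.  87.]
    ((639.4844360351562, 12.197212219238281), (63.01072692871094, 16.309776306152344), 12.49184513092041)
side case 1270 [621.8  68.9  58.2] [534. -87.  45.] [690. 187.  75.]
    ((616.2218627929688, 47.50315856933594), (145.38096618652344, 270.3317565917969), 4.534034252166748)
```

```bash
R='{"delta_pos":[1.7,3.4,0.5],"yaw":-0.017}'; python3 -m handwheel '[{"delta_pos":[1.7,3.4,0.5],"yaw":-0.017},{"delta_pos":[1.7,3.4,0.5],"yaw":-0.017},{"delta_pos":[1.7,3.4,0.5],"yaw":-0.017},{"delta_pos":[1.7,3.4,0.5],"yaw":-0.017},{"delta_pos":[1.7,3.4,0.5],"yaw":-0.017},{"delta_pos":[1.7,3.4,0.5],"yaw":-0.017},{"delta_pos":[1.7,3.4,0.5],"yaw":-0.017},{"delta_pos":[1.7,3.4,0.5],"yaw":-0.017},{"delta_pos":[1.7,3.4,0.5],"yaw":-0.017},{"delta_pos":[1.7,3.4,0.5],"yaw":-0.017}]' 1
python3 -m handwheel '[{"delta_pos":[1.7,3.4,0.5],"yaw":-0.017},{"delta_pos":[1.7,3.4,0.5],"yaw":-0.017},{"delta_pos":[1.7,3.4,0.5],"yaw":-0.017},{"delta_pos":[1.7,3.4,0.5],"yaw":-0.017},{"delta_pos":[1.7,3.4,0.5],"yaw":-0.017},{"delta_pos":[1.7,3.4,0.5],"yaw":-0.017},{"delta_pos":[1.7,3.4,0.5],"yaw":-0.017},{"delta_pos":[1.7,3.4,0.5],"yaw":-0.017},{"delta_pos":[1.7,3.4,0.5],"yaw":-0.017},{"delta_pos":[1.7,3.4,0.5],"yaw":-0.017}]'
python3 -m handwheel '[{"delta_pos":[0,0,0]},{"delta_pos":[0,0,0]},{"delta_pos":[0,0,0]}]'
cat >> h.py <<'E'
def wrist(f=None):
    s=status.read_state(); p=get_image("wrist")
    T=np.eye(4); T[:3,:3]=R.from_euler('xyz',s["tool_rot"]).as_matrix(); T[:3,3]=s["eef_pos"]
    M=T@np.array(p["hand_eye"]); p["rotation"]=M[:3,:3]; p["position"]=M[:3,3]
    if f: save(p,f)
    return s,p,pts(p)
E
python3 - <<'E'
from h import *
s,p,X=wrist("pics/w1.png"); print(s["eef_pos"],s["tool_rot"],p["position"],p["rotation"].round(2),p["fx"],p["cx"],p["cy"]); np.save("w1.npy",X)
np.save("w1z.npy",p["z_map"])
print(X[192,256],X[100,100])
for o in("tee_grip","cover_grip","tile_case"): print(o,models.boxes_of(p,o)[:1])
E
```

```text
clock: 1.83
eef_pos: [384.2, -272.2, 281.9]
tool_rot: [3.141, -0.001, 0.164]
force: [0.2, -0.3, -0.7]
width: 85.6
gripper_force: 0.0
clock: 2.67
eef_pos: [554.1, 67.9, 331.8]
tool_rot: [3.142, -0.001, -0.006]
force: [0.9, -0.6, -0.1]
width: 85.7
gripper_force: 0.0
[554.13048573  67.89390262 331.8287028 ] [ 3.14155743e+00 -5.54922749e-04 -5.95198205e-03] [620.39587201  66.45804558 476.44219024] [[-0.01  0.96  0.26]
 [-1.   -0.01 -0.  ]
 [-0.   -0.26  0.96]] 270.70562450531656 253.6172651282509 192.97536841373048
[492.70258106  62.90741647   2.39447185] [652.20742124 321.22481084   2.6128511 ]
tee_grip [{'rect': [170.3, 168.6, 216.7, 194.6], 'score': 0.6}]
cover_grip [{'rect': [240.6, 67.8, 332.5, 153.6], 'score': 0.86}]
tile_case [{'rect': [172.0, 58.4, 358.0, 194.1], 'score': 0.56}]schema error: expected keys delta_pos, yaw
```

View pics/w1.png

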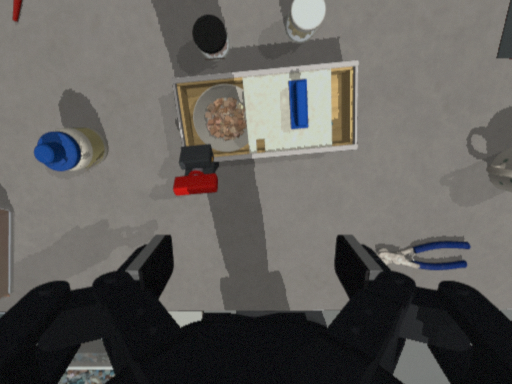

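```bash
python3 - <<'E'
from h import *
X=np.load("w1.npy"); im=cv2.imread("pics/w1.png"); hsv=cv2.cvtColor(im,cv2.COLOR_BGR2HSV)
v,u=np.mgrid[:384,:512]
roi=(u>160)&(u<370)&(v>50)&(v<200)
red=roi&((hsv[...,0]<6)|(hsv[...,0]>174))&(hsv[...,1]>150)&(hsv[...,2]>80)&(u>165)&(v>160)
blu=roi&(abs(hsv[...,0]-115)<12)&(hsv[...,1]>130)&(u>270)
wht=roi&(hsv[...,1]<50)&(hsv[...,2]>190)&(X[...,2]<62)&(X[...,2]>52)
case=roi&(X[...,2]>50)&(X[...,2]<70)
for k,m in(("red",red),("redtop",red&(X[...,2]>115)),("blu",blu),("blutop",blu&(X[...,2]>80)),("cov",wht),("case",case)):
    x=X[m]; print(k,len(x),x.mean(0).round(1),np.percentile(x,[1,50,99],axis=0).round(1).tolist())
    r=cv2.minAreaRect(x[:,:2].astype(np.float32)); print("   ",np.round(r[0],1),np.round(r[1],1),round(r[2],2))
    # line direction by PCA
    d=x[:,:2]-x[:,:2].mean(0); w,V=np.linalg.eigh(d.T@d); print("    pca",V[:,1].round(3), np.sqrt(w/len(x)).round(1))
E
```

```text
red 841 [536.8 145.8 119.2] [[521.6, 117.8, 104.4], [537.0, 146.0, 120.1], [551.4, 175.0, 125.9]]
    [556.3 129.2] [ 55.1 178.4] 51.37
    pca [-0.211  0.977] [ 8.7 17.3]
redtop 608 [534.  145.6 123.3] [[521.8, 117.8, 115.2], [534.3, 145.7, 122.0], [543.4, 174.7, 126.0]]
    [559.1 110.8] [ 44.6 144.6] 36.93
    pca [-0.212  0.977] [ 7.5 17.9]<stdin>:10: RuntimeWarning: Mean of empty slice.
  ret = um.true_divide(
Traceback (most recent call last):
IndexError: index -1 is out of bounds for axis 0 with size 0
```

```bash
python3 - <<'E'
from h import *
X=np.load("w1.npy"); im=cv2.imread("pics/w1.png"); hsv=cv2.cvtColor(im,cv2.COLOR_BGR2HSV)
print(hsv[104,299],X[104,299],hsv[120,270],X[120,270],hsv[184,195],X[184,195])
v,u=np.mgrid[:384,:512]
blu=(u>280)&(u<315)&(v>70)&(v<135)&(hsv[...,1]>150)&(hsv[...,0]>95)&(hsv[...,0]<135)
red=(u>165)&(u<225)&(v>165)&(v<200)&((hsv[...,0]<6)|(hsv[...,0]>174))&(hsv[...,1]>150)&(hsv[...,2]>80)
wht=(u>235)&(u<340)&(v>60)&(v<160)&(hsv[...,1]<60)&(hsv[...,2]>180)
for k,m in(("blu",blu),("red",red),("cov",wht)):
    m=cv2.morphologyEx(m.astype(np.uint8),cv2.MORPH_OPEN,np.ones((3,3)))>0
    x=X[m]; x=x[x[:,2]>40]; print(k,len(x),np.median(x,0).round(1),np.percentile(x,[2,98],axis=0).round(1).tolist())
    r=cv2.minAreaRect(x[:,:2].astype(np.float32)); print("   ",np.round(r[0],1),np.round(r[1],1),round(r[2],2))
# case front rail edge (robot side) and back edge: per column of pixels, extremes of z in 55..68
m=(X[...,2]>54)&(X[...,2]<68)
f=[];b=[]
for c in range(250,350,4):
    x=X[:,c][m[:,c]&(np.arange(384)<200)&(np.arange(384)>50)]
    if len(x): f.append(x[x[:,0].argmin()]); b.append(x[x[:,0].argmax()])
for e in(f,b):
    e=np.array(e); k=np.polyfit(e[:,1],e[:,0],1); print("edge slope",k, np.arctan(-k[0]), e[:,2].mean())
E
```

```text
[109 207 160] [639.74670567   4.77361287  89.85591276] [ 42  21 209] [618.8665663   42.2763293   61.21819705] [  0 230 124] [536.656585   145.67836783 122.64866345]
blu 772 [641.    5.6  88.3] [[610.0, -6.5, 61.4], [670.1, 14.2, 91.4]]
    [639.1  28.1] [64.9 78.7] 3.24
red 831 [537.1 146.  120.2] [[523.1, 118.5, 105.6], [550.0, 173.6, 125.7]]
    [559.4 111.5] [ 47.2 144.2] 35.45
cov 5848 [633.1  23.7  59.9] [[571.8, -46.6, 58.1], [689.9, 77.2, 64.9]]
    [629.5  13.8] [121.4 145.3] 4.9
edge slope [-8.33032713e-02  5.70240847e+02] 0.08311137708877651 63.66934362768003
edge slope [-8.63469264e-02  6.92823957e+02] 0.08613328644386001 63.760132202390054
```

```bash
python3 -m handwheel '[{"delta_pos":[-0.24,0.98,-2.2],"yaw":0.0114},{"delta_pos":[-0.24,0.98,-2.2],"yaw":0.0114},{"delta_pos":[-0.24,0.98,-2.2],"yaw":0.0114},{"delta_pos":[-0.24,0.98,-2.2],"yaw":0.0114},{"delta_pos":[-0.24,0.98,-2.2],"yaw":0.0114},{"delta_pos":[-0.24,0.98,-2.2],"yaw":0.0114},{"delta_pos":[-0.24,0.98,-2.2],"yaw":0.0114},{"delta_pos":[-0.24,0.98,-2.2],"yaw":0.0114},{"delta_pos":[0,0,0],"yaw":0},{"delta_pos":[0,0,0],"yaw":0}]' 1
python3 - <<'E'
from h import *
s,p,X=wrist("pics/w2.png"); print(s["eef_pos"],s["tool_rot"]); np.save("w2.npy",X)
hsv=cv2.cvtColor(p["color"],cv2.COLOR_RGB2HSV)
red=((hsv[...,0]<6)|(hsv[...,0]>174))&(hsv[...,1]>150)&(hsv[...,2]>80)&(X[...,2]>85)
n,l,st,c=cv2.connectedComponentsWithStats(red.astype(np.uint8)); i=1+st[1:,4].argmax(); x=X[l==i]
print(st[i],np.percentile(x,[1,50,99],axis=0).round(1).tolist())
# in case axes (yaw .085) about grip
A=R.from_euler('z',-.085).as_matrix(); y=x@A.T; lo,hi=np.percentile(y,[1,99],axis=0); print((A.T@((lo+hi)/2)).round(1),(hi-lo).round(1))
t=x[x[:,2]>np.percentile(x[:,2],90)]; print(np.percentile(t,[1,50,99],axis=0).round(1).tolist())
blu=(abs(hsv[...,0].astype(int)-109)<12)&(hsv[...,1]>150)&(X[...,2]>80)&(X[...,1]<60)
b=X[blu]; 
if len(b): print("rib top",len(b),np.percentile(b,[1,50,99],axis=0).round(1).tolist())
E
```

```text
clock: 3.7
eef_pos: [533.6, 142.9, 154.9]
tool_rot: [3.14, 0.002, 0.085]
force: [0.4, -0.5, -0.1]
width: 85.4
gripper_force: 0.0
[533.59262001 142.86470328 154.85832685] [3.14017102e+00 2.45143754e-03 8.49087922e-02]
[ 204  185   85   45 3129] [[522.5, 119.1, 104.9], [537.7, 147.7, 119.9], [551.8, 175.7, 125.9]]
[537.5 147.5 115.4] [28.7 56.5 20.9]
[[529.1, 120.9, 124.6], [532.9, 147.7, 125.0], [600.0, 174.3, 299.3]]
rib top 2169 [[612.1, -4.8, 80.3], [641.9, 5.2, 89.1], [668.5, 10.8, 91.2]]
```

View pics/w2.png

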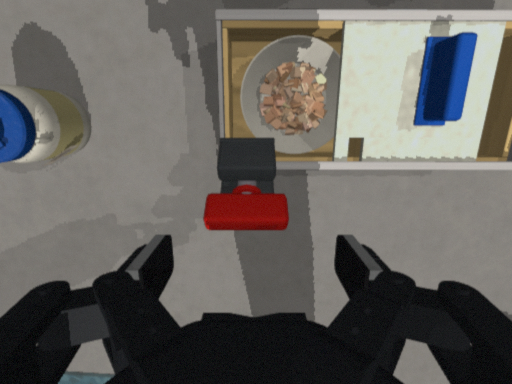

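```bash
python3 -m handwheel '[{"delta_pos":[0.15,0.45,-0.6],"yaw":0},{"delta_pos":[0,0,-1.5],"yaw":0},{"delta_pos":[0,0,-1.5],"yaw":0},{"delta_pos":[0,0,-1.5],"yaw":0},{"delta_pos":[0,0,-1.4],"yaw":0},{"delta_pos":[0,0,0],"yaw":0},{"delta_pos":[0,0,0],"yaw":0}]' 1
python3 -m handwheel '[{"delta_pos":[0,0,0],"yaw":0},{"delta_pos":[0,0,0],"yaw":0},{"delta_pos":[0,0,0],"yaw":0},{"delta_pos":[0,0,0],"yaw":0},{"delta_pos":[0,0,0],"yaw":0},{"delta_pos":[0,0,0],"yaw":0},{"delta_pos":[0,0,0],"yaw":0}]' -1
```

```text
clock: 4.33
eef_pos: [536.5, 148.4, 90.8]
tool_rot: [3.141, -0.001, 0.085]
force: [0.0, -0.1, -0.3]
width: 85.9
gripper_force: 0.0
clock: 4.92
eef_pos: [536.9, 148.9, 91.9]
tool_rot: [-3.141, -0.002, 0.086]
force: [-0.8, -1.6, 5.5]
width: 59.1
gripper_force: 63.1
```

```bash
python3 -m handwheel '[{"delta_pos":[-0.286,-0.025,0.41],"yaw":0},{"delta_pos":[-0.286,-0.025,0.41],"yaw":0},{"delta_pos":[-0.286,-0.025,0.41],"yaw":0},{"delta_pos":[-0.286,-0.025,0.41],"yaw":0},{"delta_pos":[0,0,0],"yaw":0}]'
python3 -m handwheel '[{"delta_pos":[-0.286,-0.025,0.41],"yaw":0},{"delta_pos":[-0.286,-0.025,0.41],"yaw":0},{"delta_pos":[-0.286,-0.025,0.41],"yaw":0},{"delta_pos":[-0.286,-0.025,0.41],"yaw":0},{"delta_pos":[0,0,0],"yaw":0},{"delta_pos":[0,0,0],"yaw":0}]'
python3 - <<'E'
from h import *
s=status.read_state(); print(s["eef_pos"],s["force"],s["torque"])
E
```

```text
clock: 5.33
eef_pos: [525.9, 148.0, 107.8]
tool_rot: [-3.141, -0.004, 0.086]
force: [5.9, -1.4, -7.4]
width: 58.8
gripper_force: 65.9
clock: 5.83
eef_pos: [514.9, 147.1, 123.5]
tool_rot: [-3.141, -0.004, 0.086]
force: [7.3, -0.1, -11.0]
width: 58.2
gripper_force: 66.7
[514.94816464 147.09973198 123.53054941] [  7.2576273   -0.1366413  -10.99662255] [ 0.10830655 -1.42881145  0.02801254]
```

```bash
python3 -m handwheel '[{"delta_pos":[-0.17,-0.015,0.25],"yaw":0},{"delta_pos":[0,0,0],"yaw":0},{"delta_pos":[0,0,0],"yaw":0}]'
python3 - <<'E'
from h import *
s,p,X=wrist("pics/w3.png"); print(s["eef_pos"],s["force"],s["torque"])
hsv=cv2.cvtColor(p["color"],cv2.COLOR_RGB2HSV)
red=((hsv[...,0]<6)|(hsv[...,0]>174))&(hsv[...,1]>150)&(hsv[...,2]>80)&(X[...,2]>85)&(X[...,2]<190)
x=X[red]; print(np.percentile(x,[1,50,99],axis=0).round(1).tolist())
E
```

```text
clock: 6.08
eef_pos: [514.0, 147.0, 125.1]
tool_rot: [-3.141, -0.005, 0.086]
force: [10.4, -0.8, -17.5]
width: 58.6
gripper_force: 76.0
[513.99902348 146.99338292 125.10481465] [ 10.40327876  -0.75447163 -17.51798283] [ 0.24905255 -2.04650437  0.1091673 ]
[[500.9, 117.9, 137.7], [515.7, 146.1, 152.2], [528.6, 174.0, 158.4]]
```

```bash
python3 -m handwheel '[{"delta_pos":[0,0,0],"yaw":0.04},{"delta_pos":[0,0,0],"yaw":0.04},{"delta_pos":[0,0,0],"yaw":0.04},{"delta_pos":[0,0,0],"yaw":0.04},{"delta_pos":[0,0,0],"yaw":0}]'
python3 -m handwheel '[{"delta_pos":[0,0,0],"yaw":0.04},{"delta_pos":[0,0,0],"yaw":0.04},{"delta_pos":[0,0,0],"yaw":0.04},{"delta_pos":[0,0,0],"yaw":0.04},{"delta_pos":[0,0,0],"yaw":0},{"delta_pos":[0,0,0],"yaw":0}]'
cat >> h.py <<'E'
def red(f=None,zmin=85,zmax=190):
    s,p,X=wrist(f); hsv=cv2.cvtColor(p["color"],cv2.COLOR_RGB2HSV)
    m=((hsv[...,0]<6)|(hsv[...,0]>174))&(hsv[...,1]>150)&(hsv[...,2]>80)&(X[...,2]>zmin)&(X[...,2]<zmax)&(abs(X[...,1]-147)<60)
    x=X[m]; print("red pct",np.percentile(x,[1,50,99],axis=0).round(1).tolist())
    c=np.median(x,0); u=R.from_euler('z',.085).apply([-.574,0,.819]); d=x-c; d=d-np.outer(d@u,u)
    w,V=np.linalg.eigh(d.T@d); b=V[:,2]; b=b*np.sign(b[1]); bc=R.from_euler('z',-.085).apply(b)
    print("bar dir case",bc.round(3),"theta",np.arctan2(-(bc@[.819,0,.574]),bc[1]).round(3))
    print(s["eef_pos"],s["tool_rot"],s["force"],s["torque"])
E
python3 -c "
from h import *
red('pics/w4.png')"
```

```text
clock: 6.55
eef_pos: [514.2, 143.4, 125.4]
tool_rot: [3.138, -0.003, 0.24]
force: [9.6, -2.2, -11.9]
width: 58.5
gripper_force: 77.6
clock: 7.05
eef_pos: [514.3, 142.4, 125.8]
tool_rot: [3.137, -0.002, 0.396]
force: [9.3, -4.3, -10.0]
width: 58.6
gripper_force: 98.7
red pct [[499.6, 119.8, 135.7], [516.8, 145.3, 150.7], [530.3, 172.4, 159.6]]
bar dir case [-0.192  0.972 -0.134] theta 0.236
[514.3419694  142.39584863 125.78121758] [ 3.13664080e+00 -2.49436531e-03  3.96222765e-01] [ 9.33232217 -4.26133108 -9.97691071] [-3.53460732 -2.66587604 -1.95762473]
```

View pics/w4.png

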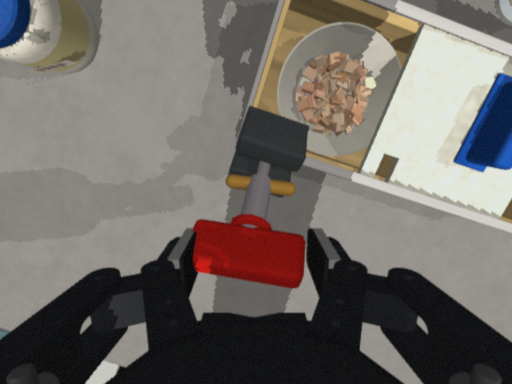

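```bash
python3 -m handwheel '[{"delta_pos":[0,0,0],"yaw":0.04},{"delta_pos":[0,0,0],"yaw":0.04},{"delta_pos":[0,0,0],"yaw":0},{"delta_pos":[0.17,0.015,-0.25],"yaw":0},{"delta_pos":[0.17,0.015,-0.25],"yaw":0},{"delta_pos":[0.17,0.015,-0.25],"yaw":0},{"delta_pos":[0.12,0.015,-0.17],"yaw":0},{"delta_pos":[0,0,0],"yaw":0},{"delta_pos":[0,0,0],"yaw":0}]'
python3 -c "
from h import *
red()"
```

```text
clock: 7.85
eef_pos: [518.8, 142.1, 118.4]
tool_rot: [3.136, 0.002, 0.474]
force: [0.4, -5.8, 11.5]
width: 58.9
gripper_force: 112.1
red pct [[504.4, 120.9, 127.6], [522.1, 146.1, 142.9], [536.2, 173.6, 152.4]]
bar dir case [-0.233  0.959 -0.164] theta 0.289
[518.76359721 142.07768361 118.36117339] [3.13600867e+00 1.50244554e-03 4.73770538e-01] [ 0.44831323 -5.84476724 11.4582751 ] [-4.34144924 -1.25587502 -2.60618425]
```

```bash
python3 -m handwheel '[{"delta_pos":[0,0,0],"yaw":0},{"delta_pos":[0,0,0],"yaw":0},{"delta_pos":[0,0,0],"yaw":0},{"delta_pos":[0,0,0],"yaw":0},{"delta_pos":[0,0,0],"yaw":0},{"delta_pos":[0,0,0],"yaw":0}]' 1
python3 -c "
from h import *
red()"
```

```text
clock: 8.4
eef_pos: [517.4, 147.4, 116.4]
tool_rot: [3.142, 0.0, 0.486]
force: [-0.2, 0.3, -0.2]
width: 85.6
gripper_force: 0.0
red pct [[520.8, 120.9, 104.8], [537.2, 149.0, 119.9], [551.1, 176.3, 126.6]]
bar dir case [-0.098  0.993 -0.069] theta 0.12
[517.41128097 147.39731432 116.35160921] [3.14157511e+00 4.31505870e-04 4.86252218e-01] [-0.20047263  0.26406757 -0.20673009] [-0.00365526  0.0210841   0.03290923]
```

```bash
python3 -m handwheel '[{"delta_pos":[0,0,2.2],"yaw":0},{"delta_pos":[0.6,0,1.2],"yaw":-0.1},{"delta_pos":[0.6,0,0],"yaw":-0.1},{"delta_pos":[0.6,0,0],"yaw":-0.1},{"delta_pos":[0,0,0],"yaw":-0.1},{"delta_pos":[0,0,-1.5],"yaw":0},{"delta_pos":[0,0,-1.5],"yaw":0},{"delta_pos":[0,0,-1.5],"yaw":0},{"delta_pos":[0,0,0],"yaw":0},{"delta_pos":[0,0,0],"yaw":0}]'
python3 -c "
from h import *
red('pics/w5.png'); s=status.read_state(); print(s['qpos'].round(2))"
```

```text
clock: 9.28
eef_pos: [535.0, 147.3, 104.9]
tool_rot: [3.141, 0.002, 0.086]
force: [-0.3, 0.3, 0.1]
width: 84.9
gripper_force: 0.0
red pct [[522.2, 120.0, 104.7], [538.5, 147.5, 119.4], [551.4, 175.7, 126.6]]
bar dir case [-0.094  0.993 -0.066] theta 0.115
[535.00936429 147.30255043 104.87325749] [3.14115120e+00 1.87316692e-03 8.61485173e-02] [-0.28724978  0.30918785  0.09377688] [-0.00800926  0.08234013  0.01608063]
[-0.27  0.67 -0.08  1.89  0.08  0.58 -1.88]
```

View pics/w5.png

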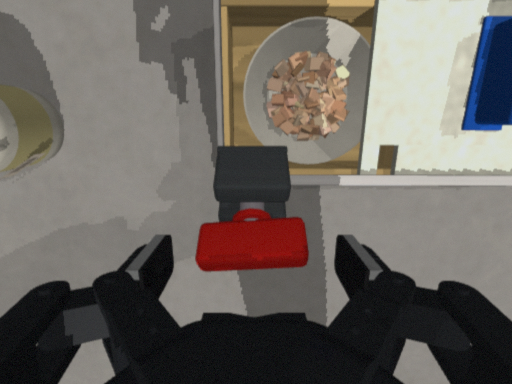

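```bash
python3 -m handwheel '[{"delta_pos":[0,0,2.5],"yaw":0},{"delta_pos":[0,0,2.5],"yaw":0.04},{"delta_pos":[0,0.4,0],"yaw":0.12},{"delta_pos":[0,0.4,0],"yaw":0.12},{"delta_pos":[0,0.4,0],"yaw":0.12},{"delta_pos":[0,0.4,0],"yaw":0.12},{"delta_pos":[0,0.4,0],"yaw":0.12},{"delta_pos":[0,0.4,0],"yaw":0.12},{"delta_pos":[0,0.4,0],"yaw":0.12},{"delta_pos":[0,0.37,0],"yaw":0.12}]'
python3 -m handwheel '[{"delta_pos":[0,0,0],"yaw":0.12},{"delta_pos":[0,0,0],"yaw":0.12},{"delta_pos":[0,0,0],"yaw":0.12},{"delta_pos":[0,0,0],"yaw":0.12},{"delta_pos":[0,0,0],"yaw":0.09},{"delta_pos":[0,0,0],"yaw":0},{"delta_pos":[0,0,0],"yaw":0}]'
python3 -c "
from h import *
red('pics/w6.png')"
```

```text
clock: 10.17
eef_pos: [536.4, 179.4, 156.8]
tool_rot: [3.14, -0.001, 1.092]
force: [-0.3, 0.2, 0.3]
width: 85.6
gripper_force: 0.0
clock: 10.75
eef_pos: [536.2, 178.9, 156.3]
tool_rot: [3.14, -0.0, 1.653]
force: [0.6, 0.6, -0.1]
width: 85.4
gripper_force: 0.0
red pct [[519.4, 121.4, 104.5], [534.2, 151.8, 120.2], [550.5, 177.7, 126.5]]
bar dir case [-0.109  0.991 -0.076] theta 0.133
[536.166696   178.92107221 156.25389235] [ 3.14021149e+00 -1.12449034e-04  1.65272706e+00] [ 0.56667362  0.59506824 -0.14367431] [ 0.07433171  0.01003935 -0.02061575]
```

View pics/w6.png

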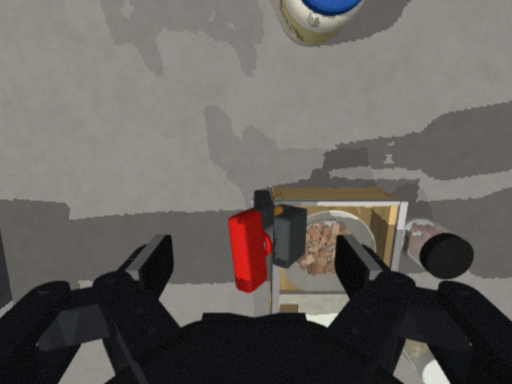

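```bash
python3 - <<'E'
from h import *
s,p,X=wrist()
for (u,v) in [(262,193),(266,205),(265,220),(272,195),(290,215),(290,235),(300,260),(280,262),(278,225),(240,215),(248,285)]:
    print((u,v),X[v,u].round(0),p["color"][v,u])
v,u=np.mgrid[:384,:512]
dk=(p["color"].max(2)<75)&(u>235)&(u<315)&(v>180)&(v<300)&(X[...,2]>50)&(X[...,2]<130)
x=X[dk]; k=R.from_euler('z',-.085).apply(x-[535.2,147.4,112.2])
U=np.array([-.574,0,.819]); V=np.array([.819,0,.574])
q=np.c_[k@V,k[:,1],k@U]; print(len(q),np.percentile(q,[1,25,50,75,99],axis=0).round(0).tolist())
for lo in range(-60,10,10):
    m=(q[:,2]>=lo)&(q[:,2]<lo+10); 
    if m.sum()>5: print(lo,m.sum(),np.percentile(q[m][:,:2],[3,97],axis=0).round(0).tolist())
E
```

```text
(262, 193) [546. 169.  21.] [27 30 32]
(266, 205) [547. 171.  69.] [29 31 30]
(265, 220) [547. 161.  80.] [38 38 40]
(272, 195) [557. 167.  20.] [79 69 47]
(290, 215) [566. 173.  95.] [31 32 35]
(290, 235) [566. 159. 103.] [44 47 46]
(300, 260) [594.  98.  31.] [111  91  79]
(280, 262) [561. 133. 101.] [41 43 47]
(278, 225) [556. 165. 100.] [70 73 72]
(240, 215) [526. 177. 117.] [90 10 11]
(248, 285) [536. 126. 126.] [149  24  22]
1864 [[-26.0, -25.0, -56.0], [0.0, -4.0, -45.0], [17.0, 11.0, -35.0], [21.0, 21.0, -26.0], [21.0, 23.0, -22.0]]
-60 275 [[-26.0, -36.0], [21.0, 23.0]]
-50 437 [[-20.0, -17.0], [21.0, 23.0]]
-40 486 [[-17.0, -17.0], [21.0, 23.0]]
-30 655 [[-8.0, -19.0], [21.0, 23.0]]
-10 7 [[-5.0, 30.0], [0.0, 31.0]]
```

```bash
python3 -m handwheel '[{"delta_pos":[-0.14,0.06,-1.5],"yaw":0},{"delta_pos":[0,0,-1.5],"yaw":0},{"delta_pos":[0,0,-1.5],"yaw":0},{"delta_pos":[0,0,-1.4],"yaw":0},{"delta_pos":[0,0,0],"yaw":0},{"delta_pos":[0,0,0],"yaw":0}]'
python3 -m handwheel '[{"delta_pos":[0,0,0],"yaw":0},{"delta_pos":[0,0,0],"yaw":0},{"delta_pos":[0,0,0],"yaw":0},{"delta_pos":[0,0,0],"yaw":0},{"delta_pos":[0,0,0],"yaw":0},{"delta_pos":[0,0,0],"yaw":0},{"delta_pos":[0,0,0],"yaw":0},{"delta_pos":[0,0,0],"yaw":0}]' -1
```

```text
clock: 11.35
eef_pos: [533.9, 179.7, 96.3]
tool_rot: [-3.141, 0.001, 1.655]
force: [-0.2, -0.2, 0.9]
width: 85.3
gripper_force: 0.0
clock: 12.02
eef_pos: [533.4, 180.5, 97.3]
tool_rot: [-3.141, -0.001, 1.657]
force: [-5.1, -0.1, 7.8]
width: 22.5
gripper_force: 58.3
```

```bash
python3 -m handwheel '[{"delta_pos":[-0.286,-0.025,0.41],"yaw":0},{"delta_pos":[-0.286,-0.025,0.41],"yaw":0},{"delta_pos":[-0.286,-0.025,0.41],"yaw":0},{"delta_pos":[0,0,0],"yaw":0}]'
python3 -c "
from h import *
red()"
```

```text
clock: 12.35
eef_pos: [526.1, 179.2, 109.3]
tool_rot: [3.14, -0.001, 1.656]
force: [3.5, 0.9, -6.4]
width: 23.2
gripper_force: 59.3
red pct [[515.1, 140.2, 115.7], [526.5, 163.6, 131.5], [541.7, 187.7, 184.9]]
bar dir case [0.049 0.998 0.034] theta -0.06
[526.12574173 179.17353093 109.3091402 ] [ 3.13983318e+00 -7.26297731e-04  1.65599124e+00] [ 3.45412935  0.89123831 -6.36343607] [ 0.44660213 -1.32262208 -0.02555091]
```

```bash
python3 -m handwheel '[{"delta_pos":[-0.286,-0.025,0.41],"yaw":0},{"delta_pos":[-0.286,-0.025,0.41],"yaw":0},{"delta_pos":[-0.286,-0.025,0.41],"yaw":0},{"delta_pos":[-0.286,-0.025,0.41],"yaw":0},{"delta_pos":[-0.286,-0.025,0.41],"yaw":0},{"delta_pos":[-0.17,-0.015,0.25],"yaw":0},{"delta_pos":[0,0,0],"yaw":0},{"delta_pos":[0,0,0],"yaw":0}]'
python3 -c "
from h import *
red()"
```

```text
clock: 13.07
eef_pos: [511.1, 177.6, 131.4]
tool_rot: [3.139, -0.001, 1.655]
force: [7.0, 2.9, -10.2]
width: 22.5
gripper_force: 60.9
red pct [[500.1, 138.8, 137.7], [511.5, 162.0, 153.3], [526.6, 176.2, 159.3]]
bar dir case [-0.025  1.    -0.018] theta 0.031
[511.14203301 177.64980496 131.43792188] [ 3.13913168e+00 -1.06189198e-03  1.65534758e+00] [  6.9687505    2.86684068 -10.16953461] [ 0.56446423 -1.95984126 -0.01836662]
```

```bash
python3 -m handwheel '[{"delta_pos":[-0.09,-0.01,0.13],"yaw":0},{"delta_pos":[0,0,0],"yaw":0},{"delta_pos":[0,0,0],"yaw":0}]'
python3 -m handwheel '[{"delta_pos":[-0.19,-0.035,-0.135],"yaw":0.06},{"delta_pos":[-0.19,-0.035,-0.135],"yaw":0.06},{"delta_pos":[-0.185,-0.07,-0.133],"yaw":0.062},{"delta_pos":[-0.185,-0.07,-0.133],"yaw":0.062},{"delta_pos":[0,0,0],"yaw":0}]'
python3 -c "
from h import *
red()"
```

```text
clock: 13.37
eef_pos: [511.3, 177.3, 132.0]
tool_rot: [3.138, -0.001, 1.655]
force: [10.7, 2.4, -18.1]
width: 22.6
gripper_force: 60.7
clock: 13.78
eef_pos: [501.7, 175.2, 126.5]
tool_rot: [3.141, -0.001, 1.902]
force: [7.0, 3.0, -16.0]
width: 22.2
gripper_force: 59.3
red pct [[492.9, 143.5, 136.4], [505.6, 160.8, 150.5], [527.0, 175.3, 157.2]]
bar dir case [-0.311  0.925 -0.218] theta 0.389
[501.73609188 175.16332224 126.48331668] [ 3.14128934e+00 -9.68681768e-04  1.90178408e+00] [  7.01480413   3.01444031 -15.96636979] [ 0.62577763 -1.75212101 -0.07461558]
```

```bash
python3 -m handwheel '[{"delta_pos":[-0.173,-0.1,-0.125],"yaw":0.063},{"delta_pos":[-0.173,-0.1,-0.125],"yaw":0.063},{"delta_pos":[-0.158,-0.132,-0.118],"yaw":0.067},{"delta_pos":[-0.158,-0.132,-0.118],"yaw":0.067},{"delta_pos":[0,0,0],"yaw":0},{"delta_pos":[0.17,0.015,-0.25],"yaw":0},{"delta_pos":[0.17,0.015,-0.25],"yaw":0},{"delta_pos":[0.17,0.015,-0.25],"yaw":0},{"delta_pos":[0,0,0],"yaw":0},{"delta_pos":[0,0,0],"yaw":0}]'
python3 -c "
from h import *
red()"
```

```text
clock: 14.67
eef_pos: [500.5, 171.7, 114.7]
tool_rot: [3.14, -0.001, 2.161]
force: [5.2, 3.1, -11.6]
width: 21.0
gripper_force: 59.8
red pct [[493.1, 144.9, 126.1], [507.1, 159.3, 140.5], [531.3, 172.9, 149.0]]
bar dir case [-0.505  0.787 -0.354] theta 0.664
[500.52959933 171.66251183 114.71584414] [ 3.14008814e+00 -6.52399863e-04  2.16050755e+00] [  5.21828822   3.06811537 -11.63007707] [ 0.82755855 -1.59433763  0.16337989]
```

Turned about 0.6 rad; still carrying the spring. Lower a little more until it rests.

```bash
python3 -m handwheel '[{"delta_pos":[0.11,0.01,-0.16],"yaw":0},{"delta_pos":[0,0,0],"yaw":0},{"delta_pos":[0,0,0],"yaw":0}]'
python3 -m handwheel '[{"delta_pos":[0.06,0.005,-0.08],"yaw":0},{"delta_pos":[0,0,0],"yaw":0},{"delta_pos":[0,0,0],"yaw":0}]'
```

```text
clock: 14.97
eef_pos: [500.5, 171.8, 113.7]
tool_rot: [3.141, -0.001, 2.161]
force: [-0.2, 3.1, -5.0]
width: 21.5
gripper_force: 61.0
clock: 15.22
eef_pos: [500.5, 171.9, 113.3]
tool_rot: [-3.141, -0.001, 2.161]
force: [-4.7, 3.6, 3.8]
width: 21.5
gripper_force: 62.3
```

```bash
python3 -m handwheel '[{"delta_pos":[0,0,0],"yaw":0},{"delta_pos":[0,0,0],"yaw":0},{"delta_pos":[0,0,0],"yaw":0},{"delta_pos":[0,0,0],"yaw":0},{"delta_pos":[0,0,0],"yaw":0},{"delta_pos":[0,0,0],"yaw":0},{"delta_pos":[0,0,0],"yaw":0}]' 1
python3 -c "
from h import *
red()"
```

```text
clock: 15.8
eef_pos: [501.5, 171.1, 112.9]
tool_rot: [-3.141, 0.0, 2.16]
force: [-0.9, 0.3, -0.1]
width: 85.4
gripper_force: 0.0
red pct [[492.8, 145.5, 124.9], [507.7, 159.0, 139.6], [532.2, 176.4, 187.6]]
bar dir case [-0.536  0.756 -0.376] theta 0.714
[501.48275416 171.14603916 112.88065347] [-3.14145640e+00  1.58072183e-04  2.15970973e+00] [-0.93724047  0.30009788 -0.1029936 ] [-0.0503642  -0.03483824 -0.00453034]
```

```bash
python3 -m handwheel '[{"delta_pos":[0,0,2.0],"yaw":0},{"delta_pos":[0,0,2.2],"yaw":0},{"delta_pos":[0,0,2.2],"yaw":0},{"delta_pos":[1.7,-2.1,0],"yaw":0.1},{"delta_pos":[1.7,-2.1,0],"yaw":0.1},{"delta_pos":[1.7,-2.1,0],"yaw":0.1},{"delta_pos":[1.7,-2.1,0],"yaw":0.1},{"delta_pos":[1.7,-2.1,0],"yaw":0.1},{"delta_pos":[1.7,-2.1,0],"yaw":0.1},{"delta_pos":[1.7,-2.1,0],"yaw":0.1}]'
python3 -m handwheel '[{"delta_pos":[1.9,-1.9,0],"yaw":0.1},{"delta_pos":[0,0,0],"yaw":0.12},{"delta_pos":[0,0,0],"yaw":0.12},{"delta_pos":[0,0,0],"yaw":0.027},{"delta_pos":[0,0,-2.5],"yaw":0},{"delta_pos":[0,0,-2.5],"yaw":0},{"delta_pos":[0,0,-2],"yaw":0},{"delta_pos":[0,0,0],"yaw":0},{"delta_pos":[0,0,0],"yaw":0}]'
python3 - <<'E'
from h import *
s,p,X=wrist("pics/w7.png"); print(s["eef_pos"],s["tool_rot"],s["qpos"].round(2))
hsv=cv2.cvtColor(p["color"],cv2.COLOR_RGB2HSV)
b=(abs(hsv[...,0].astype(int)-110)<12)&(hsv[...,1]>140)&(X[...,2]>55)&(X[...,2]<95)&(abs(X[...,0]-640)<50)&(abs(X[...,1])<40)
x=X[b]; t=x[x[:,2]>np.percentile(x[:,2],97)-4]
for a in(x,t): print(len(a),np.percentile(a,[1,50,99],axis=0).round(1).tolist(), np.round(cv2.minAreaRect(a[:,:2].astype(np.float32))[0],1))
E
```

```text
clock: 16.68
eef_pos: [621.0, 22.9, 176.8]
tool_rot: [-3.141, -0.0, 2.865]
force: [0.8, 0.3, -0.7]
width: 85.4
gripper_force: 0.0
clock: 17.43
eef_pos: [638.7, 5.6, 106.4]
tool_rot: [3.142, -0.002, -3.057]
force: [-0.2, 0.6, 0.1]
width: 85.2
gripper_force: 0.0
[638.74492449   5.59168463 106.3820319 ] [ 3.14150901e+00 -1.92951145e-03 -3.05681115e+00] [ 0.44  0.93 -0.9   1.64  0.84  1.01  0.91]
3151 [[607.7, -12.1, 61.7], [634.7, 1.2, 88.6], [671.3, 14.7, 91.0]] [640.7   1.3]
1793 [[611.2, -7.1, 87.1], [637.5, 1.1, 89.6], [668.3, 9.1, 91.2]] [640.1   1.2]
```

View pics/w7.png

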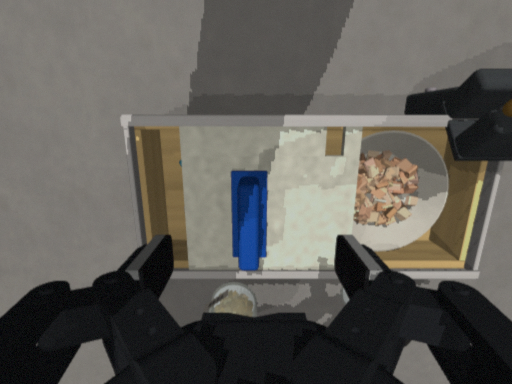

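```bash
python3 -m handwheel '[{"delta_pos":[0.1,-0.25,-1.1],"yaw":0},{"delta_pos":[0,0,-1.1],"yaw":0},{"delta_pos":[0,0,-1.1],"yaw":0},{"delta_pos":[0,0,-1],"yaw":0},{"delta_pos":[0,0,0],"yaw":0},{"delta_pos":[0,0,0],"yaw":0}]'
python3 -m handwheel '[{"delta_pos":[0,0,0],"yaw":0},{"delta_pos":[0,0,0],"yaw":0},{"delta_pos":[0,0,0],"yaw":0},{"delta_pos":[0,0,0],"yaw":0},{"delta_pos":[0,0,0],"yaw":0},{"delta_pos":[0,0,0],"yaw":0},{"delta_pos":[0,0,0],"yaw":0},{"delta_pos":[0,0,0],"yaw":0},{"delta_pos":[0,0,0],"yaw":0}]' -1
```

```text
clock: 17.98
eef_pos: [639.8, 2.9, 62.9]
tool_rot: [3.141, -0.002, -3.056]
force: [0.3, 0.0, 0.6]
width: 85.5
gripper_force: 0.0
clock: 18.73
eef_pos: [640.6, 2.7, 64.3]
tool_rot: [-3.141, 0.0, -3.056]
force: [-0.0, -0.8, 5.1]
width: 12.8
gripper_force: 59.1
```

```bash
python3 -m handwheel '[{"delta_pos":[-0.085,1,0],"yaw":0},{"delta_pos":[-0.085,1,0],"yaw":0},{"delta_pos":[-0.085,1,0],"yaw":0},{"delta_pos":[-0.085,1,0],"yaw":0},{"delta_pos":[-0.085,1,0],"yaw":0},{"delta_pos":[0,0,0],"yaw":0}]'
python3 -m handwheel '[{"delta_pos":[-0.085,1,0],"yaw":0},{"delta_pos":[-0.085,1,0],"yaw":0},{"delta_pos":[-0.085,1,0],"yaw":0},{"delta_pos":[-0.085,1,0],"yaw":0},{"delta_pos":[-0.085,1,0],"yaw":0},{"delta_pos":[-0.085,1,0],"yaw":0},{"delta_pos":[0,0,0],"yaw":0},{"delta_pos":[0,0,0],"yaw":0}]'
python3 -m handwheel '[{"delta_pos":[-0.04,0.4,0],"yaw":0},{"delta_pos":[0,0,0],"yaw":0},{"delta_pos":[0,0,0],"yaw":0}]'
```

```text
clock: 19.23
eef_pos: [636.1, 55.9, 64.3]
tool_rot: [3.139, 0.001, -3.054]
force: [0.4, 1.9, 3.7]
width: 13.1
gripper_force: 60.1
clock: 19.9
eef_pos: [632.7, 96.6, 64.2]
tool_rot: [-3.116, -0.003, -3.065]
force: [-2.6, -27.0, 19.1]
width: 12.8
gripper_force: 64.4
clock: 20.15
eef_pos: [632.7, 96.6, 64.2]
tool_rot: [-3.111, -0.003, -3.067]
force: [-2.9, -33.3, 20.9]
width: 12.9
gripper_force: 66.9
```

```bash
python3 - <<'E'
from h import *
red(zmin=70)
s,p,X=wrist("pics/w8.png")
q=get_image("side"); Y=pts(q); hsv=cv2.cvtColor(q["color"],cv2.COLOR_RGB2HSV)
m=((hsv[...,0]<6)|(hsv[...,0]>174))&(hsv[...,1]>150)&(abs(Y[...,1]-150)<60)&(abs(Y[...,0]-530)<60)&(Y[...,2]>80); print(np.percentile(Y[m],[1,50,99],axis=0).round().tolist())
im=np.hstack([p["color"],cv2.resize(q["color"][170:270,225:320],(288,384))]); cv2.imwrite("pics/w8b.png",cv2.cvtColor(im,cv2.COLOR_RGB2BGR))
E
```

```text
red pct [[533.1, 122.5, 128.1], [539.5, 130.0, 139.5], [542.4, 153.4, 144.6]]
bar dir case [-0.328  0.916 -0.23 ] theta 0.412
[632.7177655   96.6110675   64.19934973] [-3.11052002 -0.00333874 -3.06724044] [ -2.89354435 -33.30692311  20.92628461] [-6.00651026  0.50512387  0.3082728 ]
[[497.0, 133.0, 119.0], [518.0, 157.0, 137.0], [538.0, 174.0, 153.0]]
```

View pics/w8b.png

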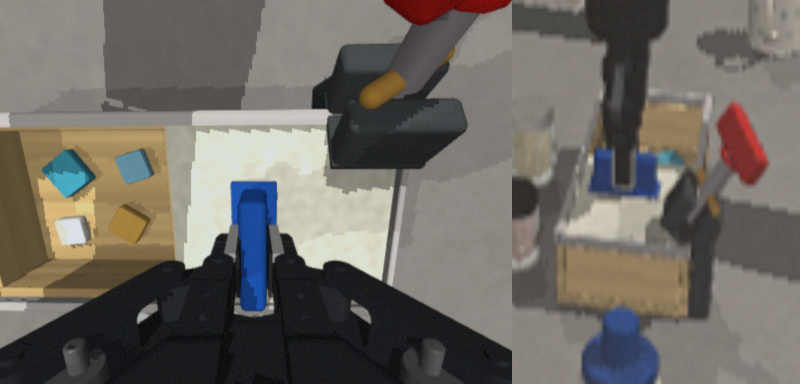

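```bash
python3 - <<'E'
from h import *
s,p,X=wrist()
# along image row profile: colour, case-frame coords about approx centre
K=R.from_euler('z',-.085).apply((X-[629,47,0]).reshape(-1,3)).reshape(X.shape)
for v in(180,215):
    for u in list(range(150,200,5))+list(range(370,425,4)):
        print(v,u,K[v,u].round(0),p["color"][v,u])
E
```

```text
180 150 [-16. -31.  12.] [165 138  92]
180 155 [-16. -27.  12.] [167 139  95]
180 160 [-16. -24.  11.] [165 139  92]
180 165 [-16. -20.  12.] [166 141  94]
180 170 [-26.   1.  60.] [166 161 145]
180 175 [-26.   4.  60.] [164 164 149]
180 180 [-26.   7.  60.] [165 164 149]
180 185 [-26.   9.  60.] [158 156 142]
180 190 [-26.  12.  60.] [171 169 156]
180 195 [-26.  15.  61.] [219 224 214]
180 370 [-26. 113.  61.] [130 128 117]
180 374 [-26. 115.  60.] [126 124 114]
180 378 [-26. 118.  59.] [131 131 118]
180 382 [-26. 120.  60.] [135 133 122]
180 386 [-26. 122.  60.] [132 131 119]
180 390 [-26. 124.  59.] [134 132 120]
180 394 [-26. 126.  59.] [114 112 104]
180 398 [-26. 128.  61.] [59 58 58]
180 402 [-26. 129.  62.] [110 108 105]
180 406 [-26. 131.  63.] [117 113 110]
180 410 [-13. 166.   3.] [127 124 118]
180 414 [-13. 169.   3.] [129 125 119]
180 418 [-13. 173.   1.] [129 126 122]
180 422 [-13. 176.   1.] [139 135 129]
215 150 [ 12. -35.  12.] [142 122  81]
215 155 [ 12. -31.  11.] [147 124  84]
215 160 [ 12. -27.  11.] [171 145  98]
215 165 [ 12. -23.  12.] [169 143  95]
215 170 [ 13. -19.  10.] [152 129  86]
215 175 [-5.  2. 60.] [160 159 143]
215 180 [-5.  5. 60.] [166 164 149]
215 185 [-5.  7. 59.] [163 162 149]
215 190 [-6. 11. 61.] [218 225 208]
215 195 [-5. 14. 60.] [218 224 212]
215 370 [ -5. 115.  59.] [210 209 188]
215 374 [ -5. 117.  60.] [202 200 181]
215 378 [ -6. 119.  61.] [194 192 173]
215 382 [ -5. 122.  60.] [197 196 177]
215 386 [ -5. 124.  60.] [205 205 186]
215 390 [ -4. 129.  55.] [120 119 110]
215 394 [ -6. 128.  62.] [69 67 67]
215 398 [ -7. 129.  63.] [175 170 166]
215 402 [ 16. 164.   2.] [146 142 138]
215 406 [ 15. 167.   2.] [128 126 120]
215 410 [ 15. 170.   2.] [129 125 120]
215 414 [ 16. 174.   1.] [131 127 122]
215 418 [ 16. 177.   1.] [145 139 134]
215 422 [ 15. 180.   2.] [146 140 135]
```

```bash
python3 -m handwheel '[{"delta_pos":[0.08,-0.9,0],"yaw":0},{"delta_pos":[0.08,-0.9,0],"yaw":0},{"delta_pos":[0,0,0],"yaw":0},{"delta_pos":[0,0,0],"yaw":0}]'
```

```text
clock: 20.68
eef_pos: [632.7, 96.5, 64.2]
tool_rot: [-3.139, 0.0, -3.058]
force: [-0.5, -5.4, 7.5]
width: 13.1
gripper_force: 61.3
```

```bash
python3 -m handwheel '[{"delta_pos":[0,0,0],"yaw":0},{"delta_pos":[0,0,0],"yaw":0},{"delta_pos":[0,0,0],"yaw":0},{"delta_pos":[0,0,0],"yaw":0},{"delta_pos":[0,0,0],"yaw":0},{"delta_pos":[0,0,0],"yaw":0},{"delta_pos":[0,0,2.5],"yaw":0},{"delta_pos":[0,0,2.5],"yaw":0},{"delta_pos":[0,0,2.5],"yaw":0},{"delta_pos":[0,0,2.5],"yaw":0}]' 1
python3 - <<'E'
from h import *
s,p,X=wrist()
hsv=cv2.cvtColor(p["color"],cv2.COLOR_RGB2HSV)
K=R.from_euler('z',-.085).apply((X-[629,47,0]).reshape(-1,3)).reshape(X.shape)
print(s["eef_pos"])
w=(K[...,2]>56)&(K[...,2]<64)&(hsv[...,1]<40)&(K[...,1]>-30)
for x0 in(-30,-10,10):
    m=w&(abs(K[...,0]-x0)<4); print(x0,np.percentile(K[m][:,1],[0.5,99.5]).round(1))
E
```

```text
clock: 21.52
eef_pos: [632.0, 99.1, 164.8]
tool_rot: [3.141, -0.001, -3.056]
force: [0.4, -0.1, -0.3]
width: 85.4
gripper_force: 0.0
[632.0031922   99.11726819 164.81989934]
-30 [  1.3 274.7]
-10 [  1.4 280.2]
10 [  1.3 130.9]
```

```bash
python3 -m handwheel '[{"delta_pos":[0,0,1.4],"yaw":-0.1},{"delta_pos":[-1.6,0.9,0],"yaw":-0.12},{"delta_pos":[-1.6,0.9,0],"yaw":-0.12},{"delta_pos":[-1.6,0.9,0],"yaw":-0.12},{"delta_pos":[-1.6,0.9,0],"yaw":-0.12},{"delta_pos":[-1.6,0.9,0],"yaw":-0.12},{"delta_pos":[-1.6,0.9,0],"yaw":-0.12},{"delta_pos":[-1.6,0.9,0],"yaw":-0.12},{"delta_pos":[-1.9,0.95,0],"yaw":-0.12},{"delta_pos":[0,0,0],"yaw":-0.007}]'
python3 -c "
from h import *
status.read_state(); red('pics/w9.png')"
```

```text
clock: 22.4
eef_pos: [497.3, 174.0, 178.4]
tool_rot: [-3.14, -0.001, 2.161]
force: [-0.1, 0.1, 0.5]
width: 85.6
gripper_force: 0.0
red pct [[493.8, 123.9, 125.8], [515.8, 149.5, 143.8], [537.1, 172.2, 156.8]]
bar dir case [-0.47   0.819 -0.329] theta 0.611
[497.28955327 174.03727404 178.37583898] [-3.14026624e+00 -1.32050127e-03  2.16108875e+00] [-0.06522241  0.08179708  0.48640059] [-0.00607817  0.01308383 -0.02175836]
```

View pics/w9.png

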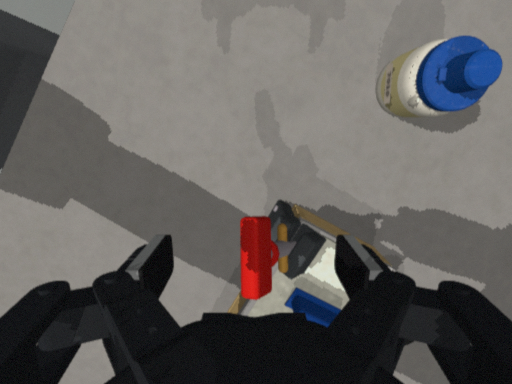

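```bash
python3 -m handwheel '[{"delta_pos":[0.35,-0.25,-1.2],"yaw":0},{"delta_pos":[0,0,-1.8],"yaw":0},{"delta_pos":[0,0,-1.8],"yaw":0},{"delta_pos":[0,0,-1.6],"yaw":0},{"delta_pos":[0,0,0],"yaw":0},{"delta_pos":[0,0,0],"yaw":0}]'
python3 -m handwheel '[{"delta_pos":[0,0,0],"yaw":0},{"delta_pos":[0,0,0],"yaw":0},{"delta_pos":[0,0,0],"yaw":0},{"delta_pos":[0,0,0],"yaw":0},{"delta_pos":[0,0,0],"yaw":0},{"delta_pos":[0,0,0],"yaw":0},{"delta_pos":[0,0,0],"yaw":0},{"delta_pos":[0,0,0],"yaw":0}]' -1
```

```text
clock: 22.95
eef_pos: [504.9, 168.0, 112.5]
tool_rot: [-3.139, -0.001, 2.16]
force: [0.7, 0.2, -0.0]
width: 85.2
gripper_force: 0.0
clock: 23.62
eef_pos: [503.5, 168.1, 114.6]
tool_rot: [-3.139, 0.001, 2.161]
force: [-5.5, -3.4, 8.3]
width: 22.9
gripper_force: 58.4
```

```bash
python3 -m handwheel '[{"delta_pos":[-0.17,-0.015,0.25],"yaw":0},{"delta_pos":[-0.17,-0.015,0.25],"yaw":0},{"delta_pos":[0,0,0],"yaw":0},{"delta_pos":[0.137,0.115,0.102],"yaw":-0.067},{"delta_pos":[0.137,0.115,0.102],"yaw":-0.067},{"delta_pos":[0.15,0.09,0.109],"yaw":-0.063},{"delta_pos":[0.15,0.09,0.109],"yaw":-0.063},{"delta_pos":[0,0,0],"yaw":0}]'
python3 -c "
from h import *
red()"
```

```text
clock: 24.28
eef_pos: [508.3, 173.0, 122.9]
tool_rot: [3.139, -0.0, 1.899]
force: [4.6, -0.5, -11.6]
width: 22.2
gripper_force: 71.8
red pct [[498.1, 140.6, 130.9], [511.0, 159.2, 145.8], [530.3, 175.7, 152.6]]
bar dir case [-0.267  0.945 -0.187] theta 0.332
[508.34393803 172.97550916 122.89849139] [ 3.13935521e+00 -3.19548331e-04  1.89908901e+00] [  4.62919167  -0.49749981 -11.56412703] [ 0.5602829  -1.91153855  0.34853671]
```

```bash
python3 -m handwheel '[{"delta_pos":[0.161,0.061,0.115],"yaw":-0.062},{"delta_pos":[0.161,0.061,0.115],"yaw":-0.062},{"delta_pos":[0.165,0.03,0.117],"yaw":-0.061},{"delta_pos":[0.165,0.03,0.117],"yaw":-0.061},{"delta_pos":[0,0,0],"yaw":0},{"delta_pos":[0,0,0],"yaw":0}]'
python3 -c "
from h import *
red()"
```

```text
clock: 24.83
eef_pos: [513.2, 173.0, 127.0]
tool_rot: [-3.14, 0.002, 1.656]
force: [3.2, -3.3, -12.8]
width: 22.6
gripper_force: 80.3
red pct [[502.4, 135.1, 132.8], [513.7, 159.0, 147.6], [528.1, 176.3, 152.9]]
bar dir case [-0.096  0.993 -0.067] theta 0.118
[513.22030734 173.03552622 127.02395865] [-3.14010598e+00  1.81217453e-03  1.65572399e+00] [  3.18293152  -3.29237637 -12.76825775] [-0.43145313 -1.58276722  0.07392996]
```

```bash
python3 -m handwheel '[{"delta_pos":[0.17,0.015,-0.25],"yaw":0},{"delta_pos":[0.17,0.015,-0.25],"yaw":0},{"delta_pos":[0.17,0.015,-0.25],"yaw":0},{"delta_pos":[0.17,0.015,-0.25],"yaw":0},{"delta_pos":[0,0,0],"yaw":0},{"delta_pos":[0,0,0],"yaw":0}]'
```

```text
clock: 25.38
eef_pos: [520.0, 173.8, 117.1]
tool_rot: [-3.14, 0.002, 1.655]
force: [3.0, -4.6, -10.5]
width: 22.2
gripper_force: 80.7
```

```bash
python3 -m handwheel '[{"delta_pos":[0.27,0.02,-0.38],"yaw":0},{"delta_pos":[0.27,0.02,-0.38],"yaw":0},{"delta_pos":[0.27,0.02,-0.38],"yaw":0},{"delta_pos":[0,0,0],"yaw":0},{"delta_pos":[0,0,0],"yaw":0}]'
python3 -m handwheel '[{"delta_pos":[0,0,0],"yaw":0},{"delta_pos":[0,0,0],"yaw":0},{"delta_pos":[0,0,0],"yaw":0},{"delta_pos":[0,0,0],"yaw":0},{"delta_pos":[0,0,0],"yaw":0},{"delta_pos":[0,0,0],"yaw":0}]' 1
python3 -m handwheel '[{"delta_pos":[0,0,2],"yaw":0},{"delta_pos":[0,0,2.5],"yaw":0},{"delta_pos":[0,0,2.5],"yaw":0},{"delta_pos":[-0.5,0,3],"yaw":0},{"delta_pos":[-0.5,0,3],"yaw":0},{"delta_pos":[-0.5,0,2],"yaw":0},{"delta_pos":[0,0,0],"yaw":0}]'
python3 - <<'E'
from h import *
red("pics/w10.png")
s,p,X=wrist(); q=get_image("top"); Y=pts(q); save(q,"pics/t10.png"); d=get_image("side")
Y0=np.load("top0.npy")
for o in("jar_red","jar_gold","glue_pot","mug"):
    for b in models.boxes_of(d,o)[:1]: print(o,[int(a) for a in b["rect"]],round(b["score"],2))
K=R.from_euler('z',-.085).apply((X-[629,47,0]).reshape(-1,3)).reshape(X.shape)
hsv=cv2.cvtColor(p["color"],cv2.COLOR_RGB2HSV)
w=(K[...,2]>56)&(K[...,2]<62)&(hsv[...,1]<40)&(abs(K[...,1])<60)&(abs(K[...,0])<40); print("cover trailing",np.percentile(K[w][:,1],[.5,5]))
im=np.hstack([p["color"],cv2.resize(d["color"][170:270,225:320],(288,384))]); cv2.imwrite("pics/w10b.png",cv2.cvtColor(im,cv2.COLOR_RGB2BGR))
E
```

```text
clock: 25.8
eef_pos: [528.0, 174.6, 105.6]
tool_rot: [-3.14, 0.002, 1.654]
force: [0.8, -5.1, -8.7]
width: 22.3
gripper_force: 81.0
clock: 26.3
eef_pos: [528.5, 176.2, 106.7]
tool_rot: [3.141, -0.001, 1.655]
force: [0.3, 0.2, 0.4]
width: 85.5
gripper_force: 0.0
clock: 26.88
eef_pos: [514.7, 177.5, 260.9]
tool_rot: [3.134, -0.002, 1.655]
force: [0.6, -0.8, -0.3]
width: 85.5
gripper_force: 0.0
red pct [[520.4, 121.0, 105.1], [533.5, 150.5, 120.7], [550.4, 177.7, 126.0]]
bar dir case [-0.058  0.997 -0.041] theta 0.071
[514.7329893  177.50993009 260.90318811] [ 3.13424534e+00 -2.22845763e-03  1.65487643e+00] [ 0.6175735  -0.75618341 -0.28439908] [ 0.00487765 -0.05421873 -0.02370733]
jar_red [215, 214, 234, 239] 0.9
jar_gold [224, 197, 238, 215] 0.73
glue_pot [246, 250, 277, 302] 0.9
mug [301, 157, 323, 182] 0.79
cover trailing [1.14530525 2.82501875]
```

View pics/w10b.png

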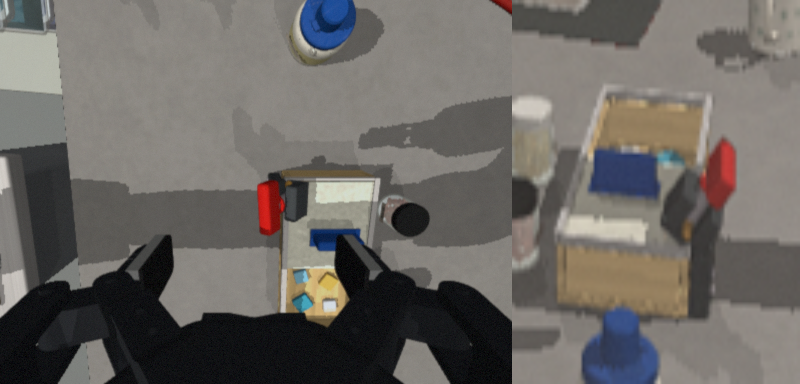

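```bash
python3 -c "
from cell import ctrl
print(ctrl.finish_job())"
```

```text
the job is handed in; nothing more can be done
None
```

The job is handed in with the cover fully home and the bolt back in at its starting position to within about 1 mm; on the first try the handle sprang back in when released, before the cover had moved, so I pulled and turned it a second time, and the jars, glue pot and mug were not touched.

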